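# Scrap the valve that failed on the run-out gauge

## Task

The engine valve lying on the run-out gauge has failed its check. Swing the gauge's dial indicator well clear of it, a good eighth of a turn to either side, and leave it there; then lift the valve off its rollers and drop it into the sheet-steel scrap bin, not into the wire basket of good valves. Leave the basket and the other things on the bench where they are.

Things in the scene. Friction and masses are not known exactly. Their poses are not given: they have to be found in the camera images.
- gauge: Valve run-out gauge, bolted to the bench: grey cast base plate 100 x 225 x 14 mm (x, y, z) with two bearing plates, an end stop and a column standing on its centre line x = 0. Origin: centre of the plate's underside; y runs along the gauge from the valve's head towards the column. End stop at y = 42.5 mm, 60 mm tall; column at y = 72.5 mm, 14 mm thick, 130 mm tall.
- indicator (a joint): Angle of the indicator arm about the vertical column, rad. At 0 it lies along the gauge's -y, over the valve; positive is counter-clockwise from above and carries the dial to the gauge's +x side, negative to its -x side. Range -1.5 to 1.5; starts near 0. Light friction (about 1 N at the dial) keeps it where it is left; no spring. The arm cannot be raised.
- dial (a point): Centre of the indicator's round case, a flat drum 45 mm in diameter, 92 to 114 mm above the bench, white face up, at the end of a 9 mm horizontal rod, 105 mm from the column's axis. Its plunger points down and ends about 2.5 mm above the top of the valve's stem, near its middle. The point is 103 mm above the bench and moves with the arm.
- column (a point): Point on the column's axis, about which the indicator arm swings, 103 mm above the bench (the height of the rod and dial). A 26 x 30 x 24 mm swivel clamp turns on the column there.
- valve: The failed steel engine valve, about 130 g, 124 mm long, lying level on the gauge's rollers. Stem 9.5 mm in diameter; round head 44 mm in diameter that flares into the stem over 23 mm. Origin: on the stem's axis, 60 mm from the head's flat face, about midway between the bearing plates; y runs along the stem from head to tip. It balances about 25 mm from the origin towards the head.
- valve_head (a point): Centre of the flat face of the failed valve's head.
- valve_tip (a point): Centre of the end of the failed valve's stem.
- scrap_bin: Scrap bin: an open rectangular tote pan of dark sheet steel with solid walls, 200 x 150 x 85 mm (x, y, z), walls and floor 4 mm thick, a bail handle sticking out 19 mm from each end (x), about 0.9 kg, loose on the bench. Two worn steel tappets (plain cylinders, 23 mm in diameter, 52 mm long) lie loose in it. Origin: centre of its underside.
- basket: Wire basket, 200 x 150 x 80 mm (x, y, z), of thin steel wire mesh, about 1.3 kg, with three good valves lying in it. Not to be moved or used. Origin: centre of its underside.
- wrench: Steel spanner, 190 mm long, lying flat on the bench beyond the work. Not to be moved. Origin near its middle, underside.
- can: White can with a black cap, 66 mm in diameter, 144 mm tall, standing on the bench beyond the work. Not to be moved. Origin: centre of its underside.
- rollers (a point): On the stem's resting line, 55 mm above the bench, midway between the gauge's two bearing plates. Plates: 50 mm wide in x, 8 mm thick in y, 46 mm tall, centred 35 mm either side of this point, so 62 mm are clear between them. Each carries two 19 mm ball-bearing rollers, axes along y, 45 mm above the bench; the stem just lies in their V and lifts straight off.
Not all that is in view belongs to the job. There is more than one size of the valve; the one meant has the size given above.

How it is judged:
By the outcome, as a careful person would: the job done as asked, in the order asked, and still so for the second after the job is handed in, with the robot touching nothing.
It also fails if it takes over 51 s, if anything falls off the work surface, if the arm or the gripper's body presses on something with over 40 N, if the wrist force passes 120 N, or if a joint passes its speed limit or range.

## Robot

A 7-joint arm with a two-finger parallel gripper is mounted at the origin on the work surface. World frame = base frame: x ahead of the robot, y to its left, z up, the work surface at z = 0. Lengths are in m, angles in rad, forces in N, time in s.
With the tool pointing down it reaches from about 0.425 to 0.875 m from the base axis. Payload 4.7 kg.
Tool frame: the origin (TCP) lies midway between the tips of the shut fingers; the grasp point (between the pads) lies 19 mm behind it; z points along the fingers, y is the direction in which the jaws open and shut (so a half turn about z gives the same grasp; the last joint's range is limited). The gripper opens to 85 mm and grips with 20 to 120 N. Pads are 22 mm wide; open, the fingers measure 114 mm over their backs; the gripper's body (76 mm by 85 mm) begins 54 mm behind the grasp point. The pads swing forward as they close: fully open they stand 13 mm farther back than shut.
Start: joints at [1.334, 0.321, -0.07, 1.45, 0.023, 1.371, -0.057], TCP at [0.161, -0.63, 0.231] pointing down, gripper open.
Joint ranges: [-2.86, 2.86], [-0.3, 2.09], [-1.38, 1.24], [0.06, 2.45], [-1.56, 4.7], [0.09, 2.05], [-2.69, 2.69]. Speed limits (rad/s): [2.57, 2.57, 3.14, 3.14, 3.14, 3.14, 3.14].

## Interface

Orientations are given as a unit quaternion [w, x, y, z].
In Python, from rig import arm, snapshot, finder gives the robot as it stands. The module is installed in compiled form; this text tells all that it offers.
- The arm moves only by the tool servo_tool, never from a script. Its argument "increments" is a list that holds one entry, the list of rows, each a list of 7 numbers: the turn, a rotation vector about the world's x, y, z in units of 2 pi rad (1.0 is 2 pi rad), then the shift along the world's x, y, z in units of 0.4 m (1.0 is 0.4 m), then the finger opening in mm, from 0 to 85.4. In form: [[[wx, wy, wz, tx, ty, tz, jaw], ...]]. A call has 1 to 8 rows; each row is the pose to reach, as a shift and turn from the pose commanded when the call began, turning the shorter way round; what a row does not reach only later rows make up. A row lasts 1/8 s, in which the tool goes at most 62.5 mm and 10.7 degrees, less where a joint would pass 70% of its speed; a pose out of reach is approached as far as the arm can. A call with a number of a shift or a turn outside -1 to 1 is refused whole. A call with a gripper value outside its range is refused whole. The fingers move at their own pace and stop on an object; the grip force is fixed at half the most. Time passes only in rows, so rows that repeat a pose let the fingers close. It gives the time, the measured TCP pose, the force and the opening at its end, in the units of the state.
- arm.get_state(): the state, without advancing time (a new reading comes with each control period).
- snapshot(name): name is "scene" or "side" or "wrist"; returns a dict with "color" (384x512x3 uint8, red, green, blue), "fx", "fy", "cx", "cy" (pixels), "distortion" ([k1, k2, p1, p2, k3] as OpenCV has them; the pictures are not rectified), "view" (4x4, takes a point from world to camera coordinates). Camera axes: x right, y down, z forward; pixel columns grow to the right and rows downward; lengths in m; the calibration is good to about 2 mm. A picture is of the moment at which its call begins. There is no depth.
- arm.hand_in(): hands the job in, once; it reports no verdict.
Trained networks look in a picture, given as the dict that the camera call returned (one of the last four; its "shot" number tells which), for a name from the list of things; names that differ only in an ending like _2 or _b are one class to them, and where a whole thing is asked for, a point or a joint stands for the part that bears it (a point fixed in the world has none). Each returns a list of dicts, best first, with "score" (0 to 1); they miss things now and then, are a little off and sometimes report something else, mostly with a low value. They report only what shows in the picture. A call takes as long as a camera call. They do not tell look-alikes from the thing itself.
- finder.silhouettes(picture, target): "pixels" (384x512 bool, what is visible of it) and "rect" ([left, top, right, bottom] in pixels, round what is visible of it).
- finder.pinpoint(picture, target): "xy" ([column, row] in pixels: a listed point, or the origin of a listed thing).
The state is a dict: "time": time; "joints": joint angles; "qvel": joint speeds; "joint_torque": joint torques, N m; "tool_pos": TCP position; "orientation": TCP orientation; "wrist_force": force on the tool from outside, world axes, zero at the start; "torque": the same for the moment, N m; "gripper_width": opening from 0.0 (shut) to 1.0 (fully open).
Only numpy, scipy, OpenCV 4.12 (cv2) and the standard library are available. Lean on these libraries where they do the work, as an engineer would, in place of code of your own. Each camera call takes 0.05 s, during which the arm holds its last target. There are 200 camera calls.

## Working session

There is one attempt and no reset: what is moved stays moved. The work goes in short steps, Python scripts to look and compute and a tool call to move; the robot and the scene stay as the last step left them, time stands still between calls to the robot, and variables do not carry over. Pictures are saved under pics/ and viewed, about 8 in all and at most 12, crops included, and the job is handed in when it is done.

Besides the shell and the picture viewer there is one more tool, called after "Emit:" as name(argument=value, ...) on one line, values as JSON. servo_tool: Moves the arm, as the interface text tells. Its arguments: {"type":"object","properties":{"increments":{"type":"array","items":{"type":"array","items":{"type":"array","items":{"type":"number"}}}}},"required":["increments"]}

```bash
mkdir -p pics; cat > h.py <<'E'
import numpy as np, cv2
from rig import arm, snapshot, finder
np.set_printoptions(precision=4,suppress=True)
def save(s,n): cv2.imwrite(f'pics/{n}.png',cv2.cvtColor(s['color'],cv2.COLOR_RGB2BGR))
def ray(s,uv):
    K=np.array([[s['fx'],0,s['cx']],[0,s['fy'],s['cy']],[0,0,1]])
    p=cv2.undistortPoints(np.array([[uv]],float),K,np.array(s['distortion']))[0,0]
    V=np.array(s['view']);R,t=V[:3,:3],V[:3,3]
    return -R.T@t, R.T@np.array([p[0],p[1],1])
def atz(s,uv,z):
    o,d=ray(s,uv); return o+d*(z-o[2])/d[2]
def tri(l):
    A=0;b=0
    for s,uv in l:
        o,d=ray(s,uv);d=d/np.linalg.norm(d);P=np.eye(3)-np.outer(d,d);A=A+P;b=b+P@o
    return np.linalg.solve(A,b)
def proj(s,p):
    V=np.array(s['view']);K=np.array([[s['fx'],0,s['cx']],[0,s['fy'],s['cy']],[0,0,1]])
    return cv2.projectPoints(np.array([p],float),cv2.Rodrigues(V[:3,:3])[0],V[:3,3],K,np.array(s['distortion']))[0][0,0]
E
python3 - <<'E'
from h import *
a=snapshot('scene');b=snapshot('side')
save(a,'a');save(b,'b')
cv2.imwrite('pics/ab.png',cv2.resize(np.vstack([a['color'],b['color']])[:,:,::-1],(456,684))) if 0 else None
zs=dict(dial=.103,column=.103,valve=.055,valve_head=.055,valve_tip=.055,rollers=.055,scrap_bin=0,basket=0,gauge=0,can=0,wrench=0)
for n,z in zs.items():
    L=[]
    for s in(a,b):
        r=finder.pinpoint(s,n)
        for q in r[:3]: print(n,np.array(q['xy']),round(q['score'],2),atz(s,q['xy'],z)[:2])
        if r: L.append((s,r[0]['xy']))
    if len(L)==2: print('  tri',tri(L))
E
```

```text
dial [319.7 268.3] 0.8 [0.5572 0.2717]
dial [217.7 130.5] 0.73 [0.546  0.2515]
  tri [0.5495 0.2626 0.0922]
column [369.  293.9] 0.73 [0.5159 0.3687]
column [320.5 280.6] 0.52 [0.5752 0.2999]
column [192.8 111.1] 0.57 [0.5027 0.3726]
  tri [0.5078 0.3693 0.1012]
valve [320.6 280.4] 0.61 [0.5415 0.262 ]
valve [405.5 271.5] 0.59 [0.366  0.3234]
valve [279.8 373.5] 0.54 [0.7247 0.4076]
valve [217.2 136.4] 0.59 [0.5505 0.2742]
valve [250.1 115. ] 0.56 [0.693  0.3297]
valve [153.  159.6] 0.53 [0.3257 0.2559]
  tri [0.5475 0.2675 0.0624]
valve_head [411.1 248.6] 0.76 [0.3004 0.2741]
valve_head [295.8 264.5] 0.71 [0.561  0.1992]
valve_head [258.5 356.7] 0.68 [0.74   0.3635]
valve_head [230.4 146.9] 0.65 [0.5727 0.2118]
valve_head [256.7 118.4] 0.6 [0.707  0.3048]
valve_head [139.3 169.7] 0.56 [0.2743 0.2311]
  tri [0.4822 0.2703 0.1067]
valve_tip [401.1 306.8] 0.92 [0.4446 0.3924]
valve_tip [345.2 299.8] 0.84 [0.5296 0.3274]
valve_tip [320.2 280.3] 0.48 [0.5421 0.2614]
valve_tip [167.7 146.2] 0.6 [0.3861 0.2949]
valve_tip [240.9 107.9] 0.51 [0.678  0.3769]
  tri [ 0.3951  0.3573 -0.0054]
rollers [323.6 281.6] 0.8 [0.5381 0.2676]
rollers [216.4 135.2] 0.88 [0.5501 0.2806]
  tri [0.5459 0.2735 0.0635]
scrap_bin [253.5 226.6] 0.75 [ 0.5448 -0.0177]
scrap_bin [249.8 212.2] 0.67 [ 0.5428 -0.0172]
  tri [ 0.5438 -0.0175 -0.0002]
basket [230.3 164.2] 0.76 [ 0.459  -0.3349]
basket [320.1 263.5] 0.55 [0.4725 0.1732]
basket [274.6 306.6] 0.57 [ 0.4802 -0.3269]
basket [208. 130.] 0.53 [0.5498 0.3718]
  tri [ 0.4714 -0.3266  0.0076]
gauge [332.2 312. ] 0.95 [0.535  0.3045]
gauge [213.  145.4] 0.73 [0.5395 0.2929]
  tri [ 0.537   0.3002 -0.0041]
can [206.6 311.5] 0.89 [0.7615 0.1877]
can [284.5 145.5] 0.75 [0.7647 0.1973]
  tri [0.7626 0.1924 0.0054]
wrench [153.2 221.5] 0.72 [ 0.7673 -0.1507]
wrench [334.7 222.5] 0.8 [ 0.7615 -0.1526]
  tri [ 0.7648 -0.152  -0.0021]
```

View pics/a.png

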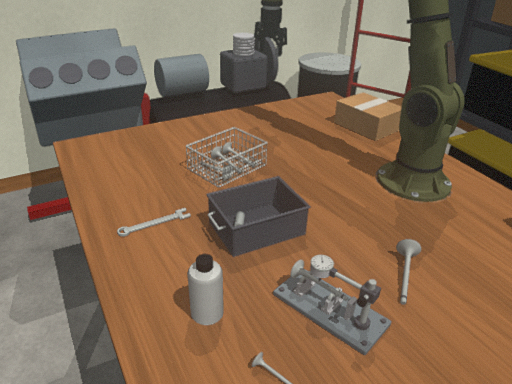

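View pics/b.png

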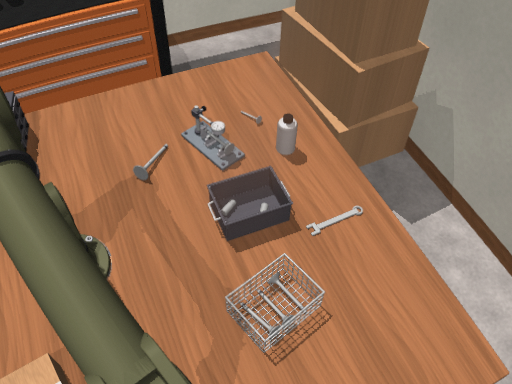

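The scene view shows the gauge near (330,305), the dial at (320,265), the bin at (255,215) and the basket at (228,155). Look-alike valves lie loose at (407,270) and (270,370). The gauge is turned about 0.38 rad. Next I'll take the state and bin yaw, then move nearer.

```bash
python3 - <<'E'
from h import *
from scipy.spatial.transform import Rotation as R
s=arm.get_state();print(s['tool_pos'],s['orientation'],s['gripper_width'],s['time'])
print(R.from_quat(np.roll(s['orientation'],-1)).as_matrix())
b=snapshot('side')
m=finder.silhouettes(b,'scrap_bin')[0]['pixels'].astype(np.uint8)
c=max(cv2.findContours(m,0,2)[0],key=cv2.contourArea)
# rim corners eyeballed in side picture
for uv in [(208,184),(274,170),(291,205),(227,237)]: print(uv,atz(b,uv,.085))
E
```

```text
[ 0.1613 -0.6297  0.2313] [ 0.      0.9921  0.1251 -0.    ] 1.0028223243116516 1.2
[[ 0.9687  0.2481 -0.    ]
 [ 0.2481 -0.9687 -0.0001]
 [-0.      0.0001 -1.    ]]
(208, 184) [0.4452 0.0676 0.085 ]
(274, 170) [0.6472 0.0418 0.085 ]
(291, 205) [ 0.6349 -0.0976  0.085 ]
(227, 237) [ 0.4282 -0.1272  0.085 ]
```

Emit:
servo_tool(increments=[[[0,0,0,0.15,0.1,0.05,0],[0,0,0,0.3,0.2,0.1,0],[0,0,0,0.45,0.3,0.15,0],[0,0,0,0.6,0.4,0.2,0],[0,0,0,0.75,0.5,0.2,0],[0,0,0,0.85,0.62,0.2,0],[0,0,0,0.9,0.76,0.2,0],[0,0,0,0.93,0.9,0.2,0]]])

```text
time: 2.3
tool_pos: [0.5187, -0.3076, 0.3106]
orientation: [-0.0, 0.992, 0.125, 0.0]
wrist_force: [-0.5, -0.5, 0.2]
gripper_width: 0.001
```

Emit:
servo_tool(increments=[[[0,0,0.028,0.0,0.12,0,0],[0,0,0.056,0.0,0.25,0,0],[0,0,0.084,0.0,0.39,0,0],[0,0,0.112,0,0.53,0,0],[0,0,0.14,0,0.67,0,0],[0,0,0.168,0,0.8,0,0],[0,0,0.196,0,0.92,0,0],[0,0,0.224,0,1.0,0,0]]])

```text
time: 3.3
tool_pos: [0.5168, 0.0935, 0.3112]
orientation: [0.0, 0.672, 0.74, 0.0]
wrist_force: [0.7, -0.9, -0.1]
gripper_width: 0.002
```

Emit:
servo_tool(increments=[[[0,0,0.024,-0.02,0.1,0.05,0],[0,0,0.047,-0.05,0.15,0.1,0],[0,0,0.047,-0.05,0.15,0.1,0]]])

```text
time: 3.68
tool_pos: [0.4971, 0.153, 0.3525]
orientation: [0.001, 0.559, 0.829, 0.001]
wrist_force: [0.6, -0.4, 0.3]
gripper_width: -0.002
```

```bash
python3 - <<'E'
from h import *
s=arm.get_state();print(s['tool_pos'],s['orientation'],s['time'],s['joints'])
w=snapshot('wrist');save(w,'w1');V=np.array(w['view']);print('cam',-V[:3,:3].T@V[:3,3])
zs=dict(dial=.103,column=.103,valve=.055,valve_head=.055,valve_tip=.055,rollers=.055,gauge=0,scrap_bin=0)
for n,z in zs.items():
    for q in finder.pinpoint(w,n)[:2]: print(n,np.array(q['xy']),round(q['score'],2),atz(w,q['xy'],z)[:2])
E
```

```text
[0.4971 0.153  0.3525] [0.0014 0.5586 0.8295 0.0012] 3.675 [ 0.4195  0.0471 -0.7913  1.5455  0.0344  1.5595  0.014 ]
cam [0.4709 0.2145 0.495 ]
dial [320.1 101.6] 0.62 [0.5481 0.2662]
column [329.5  13.1] 0.82 [0.5124 0.3683]
valve [193.2  29.5] 0.56 [0.3432 0.2932]
valve [424.6  76. ] 0.52 [0.6889 0.3662]
valve_head [306.3 141.6] 0.87 [0.5636 0.2087]
valve_head [146.1  48.4] 0.83 [0.2869 0.2434]
valve_tip [317.8  54.5] 0.9 [0.5254 0.3316]
valve_tip [425.6  49.2] 0.65 [0.6707 0.3989]
rollers [312.1  98.8] 0.71 [0.5443 0.2716]
gauge [307.2  84.3] 0.79 [0.5355 0.297 ]
scrap_bin [244.4 234.8] 0.74 [ 0.5384 -0.0047]
```

View pics/w1.png

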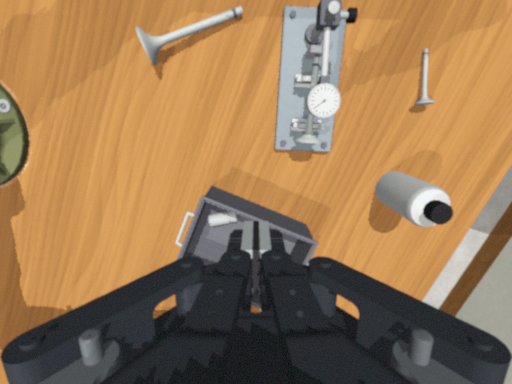

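The wrist view has the dial at (323,100), column at (330,10) and valve head at (308,137). Those fit a gauge yaw of about 0.32 rad. Next I push the rod toward gauge +x with shut fingers, 65 mm from the column.

Emit:
servo_tool(increments=[[[0,0,-0.01,0,0.12,-0.06,0],[0,0,-0.01,0,0.24,-0.15,0],[0,0,-0.01,0,0.33,-0.28,0],[0,0,-0.01,0,0.355,-0.42,0],[0,0,-0.01,0,0.355,-0.54,0],[0,0,-0.01,0,0.355,-0.63,0],[0,0,-0.01,0,0.355,-0.661,0],[0,0,-0.01,0,0.355,-0.661,0]]])

```text
time: 5.12
tool_pos: [0.4973, 0.2925, 0.0863]
orientation: [-0.0, 0.586, 0.811, -0.0]
wrist_force: [0.0, -0.1, 1.1]
gripper_width: 0.0
```

```bash
python3 - <<'E'
from h import *
s=arm.get_state();print(s['tool_pos'],s['orientation'],s['time'],s['wrist_force'])
w=snapshot('wrist');save(w,'w2')
zs=dict(dial=.103,column=.103,valve_head=.055,valve_tip=.055,rollers=.055)
for n,z in zs.items():
    for q in finder.pinpoint(w,n)[:1]: print(n,np.array(q['xy']),round(q['score'],2),atz(w,q['xy'],z)[:2])
E
```

```text
[0.4973 0.2925 0.0863] [-0.0003  0.5856  0.8106 -0.0002] 5.125 [ 0.0139 -0.1222  1.0827]
dial [331.1 313.3] 0.56 [0.5485 0.2689]
column [337.1 118.5] 0.63 [0.5111 0.3661]
valve_tip [153.8  79.2] 0.83 [0.4111 0.3566]
rollers [311.4 268.8] 0.65 [0.5479 0.2669]
```

View pics/w2.png

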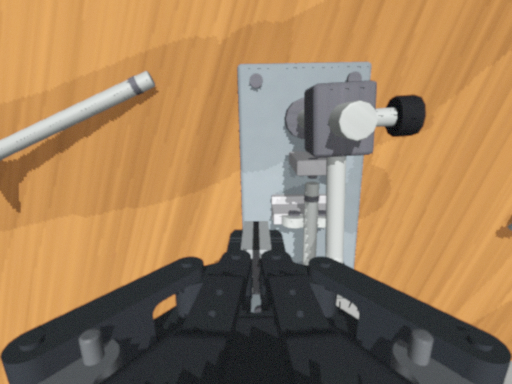

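The fingertips at (257,225) are left of the rod (335,210), and the gauge looks square to the tool. I'll push the rod round in an arc.

Emit:
servo_tool(increments=[[[0,0,0,0.038,0.013,0,0],[0,0,0,0.085,0.028,0,0],[0,0,0,0.127,0.047,0,0],[0,0,0,0.161,0.08,0,0],[0,0,0,0.181,0.113,0,0],[0,0,0,0.191,0.137,0,0],[0,0,0,0.191,0.137,0,0]]])

```text
time: 6.3
tool_pos: [0.5738, 0.3488, 0.0867]
orientation: [0.0, 0.585, 0.811, 0.001]
wrist_force: [0.8, 0.2, 0.1]
gripper_width: -0.003
```

```bash
python3 - <<'E'
from h import *
s=arm.get_state();print(s['tool_pos'],s['time'],s['wrist_force'])
for c in('wrist','side','scene'):
  w=snapshot(c)
  if c=='wrist':save(w,'w3')
  for n in('dial','column'):
    for q in finder.pinpoint(w,n)[:1]: print(c,n,np.array(q['xy']),round(q['score'],2),atz(w,q['xy'],.103)[:2])
E
```

```text
[0.5738 0.3488 0.0867] 6.3 [0.8421 0.2186 0.0695]
wrist dial [347.8 242.8] 0.93 [0.6168 0.3673]
wrist column [144.7 182.4] 0.77 [0.5114 0.3657]
side dial [225.5 104.5] 0.81 [0.6155 0.3613]
side column [197.5 113.6] 0.61 [0.5131 0.3544]
scene dial [323.8 314.8] 0.73 [0.6181 0.3705]
scene column [369.9 295.7] 0.76 [0.5174 0.3729]
```

View pics/w3.png

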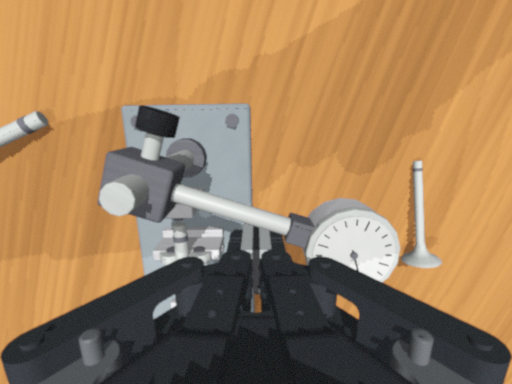

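The dial is now at (352,245), which works out to an arm angle of about +1.27 rad, well past an eighth of a turn. I'll back off and open over the valve.

Emit:
servo_tool(increments=[[[0,0,0,0,-0.075,0.03,0],[0,0,0,0,-0.13,0.1,0],[0,0,0,-0.03,-0.18,0.12,70],[0,0,0,-0.07,-0.219,0.12,70],[0,0,0,-0.07,-0.219,0.12,70],[0,0,0,-0.07,-0.219,0.12,70]]])

```text
time: 7.5
tool_pos: [0.5461, 0.2602, 0.1346]
orientation: [0.0, 0.585, 0.811, 0.0]
wrist_force: [-0.2, 0.5, -0.5]
gripper_width: 0.817
```

```bash
python3 - <<'E'
from h import *
s=arm.get_state();print(s['tool_pos'],s['time'],s['wrist_force'],s['gripper_width'])
w=snapshot('wrist');im=w['color'].copy()
p=s['tool_pos'];
for z in(.055,): 
  uv=proj(w,[p[0],p[1],z]);print('under tcp',uv);cv2.drawMarker(im,tuple(int(round(i)) for i in uv),(255,0,0))
w2=dict(color=im);save(w2,'w4')
for n,z in dict(valve_tip=.055,valve_head=.055,rollers=.055,valve=.055,dial=.103,column=.103).items():
    for q in finder.pinpoint(w,n)[:1]: print(n,np.array(q['xy']),round(q['score'],2),atz(w,q['xy'],z)[:2])
E
```

```text
[0.5461 0.2602 0.1346] 7.5 [-0.2172  0.5274 -0.5095] 0.8169873661247748
under tcp [255.9887 196.5463]
valve_tip [125.7  29.7] 0.65 [0.4149 0.3515]
valve_head [458.8 164. ] 0.88 [0.6977 0.3402]
rollers [260.8 189.9] 0.91 [0.5481 0.2671]
valve [459.1 123.5] 0.85 [0.6815 0.3694]
dial [418.8  94.2] 0.84 [0.6153 0.367 ]
column [255.6  34.8] 0.68 [0.5104 0.3664]
```

View pics/w4.png

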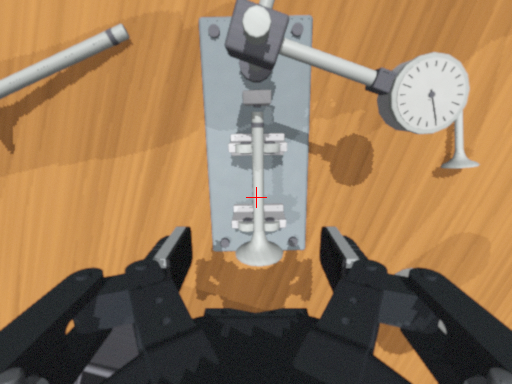

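The valve stem is at column 259, and the mark under the TCP at (256,196) sits a little near the front plate. I'll shift about 10 mm along +y, descend, grip, then lift.

Emit:
servo_tool(increments=[[[0,0,0,-0.002,0.026,-0.04,70],[0,0,0,-0.002,0.026,-0.13,70],[0,0,0,-0.002,0.026,-0.21,70],[0,0,0,-0.002,0.026,-0.245,70],[0,0,0,-0.002,0.026,-0.245,70],[0,0,0,-0.002,0.026,-0.245,0],[0,0,0,-0.002,0.026,-0.245,0],[0,0,0,-0.002,0.026,-0.245,0]]])

```text
time: 8.85
tool_pos: [0.5454, 0.2704, 0.0373]
orientation: [0.001, 0.586, 0.811, 0.001]
wrist_force: [0.2, 0.2, -0.5]
gripper_width: 0.18
```

Emit:
servo_tool(increments=[[[0,0,0,0,0,0,0],[0,0,0,0,0,0,0],[0,0,0,0,0,0,0]]])

```text
time: 9.22
tool_pos: [0.5452, 0.2702, 0.0371]
orientation: [0.0, 0.585, 0.811, 0.0]
wrist_force: [-2.5, -0.9, 6.5]
gripper_width: 0.086
```

Emit:
servo_tool(increments=[[[0,0,0,0,0,0.02,0],[0,0,0,0,0,0.06,0],[0,0,0,0,0,0.14,0],[0,0,0,0,0,0.25,0],[0,0,0,0,0,0.35,0],[0,0,0,0,0,0.4,0],[0,0,0,0,0,0.4,0]]])

```text
time: 10.1
tool_pos: [0.5455, 0.2706, 0.1977]
orientation: [0.001, 0.585, 0.811, 0.001]
wrist_force: [0.7, -0.5, -2.0]
gripper_width: 0.085
```

```bash
python3 - <<'E'
from h import *
s=arm.get_state();print(s['tool_pos'],s['time'],s['wrist_force'],s['gripper_width'])
w=snapshot('wrist');save(w,'w5')
b=snapshot('side')
cv2.imwrite('pics/s5.png',cv2.resize(b['color'][60:260,130:330,::-1],(600,600),interpolation=2))
cv2.imwrite('pics/m5.png',np.hstack([cv2.resize(b['color'][60:260,130:330,::-1],(384,384)),w['color'][:,48:464,::-1]]))
for q in finder.pinpoint(w,'dial')[:1]: print(atz(w,q['xy'],.103))
E
```

```text
[0.5455 0.2706 0.1977] 10.1 [ 0.7459 -0.4676 -1.9574] 0.08501252928055587
[0.6157 0.3651 0.103 ]
```

View pics/m5.png

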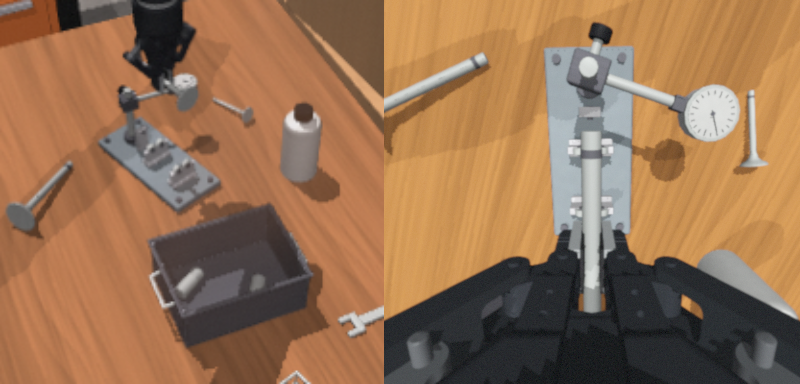

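The valve is held, and the dial stayed put at (712,113) in the combined picture. Now to the bin, turning so the stem lies along its length.

Emit:
servo_tool(increments=[[[0,0,-0.0285,0,-0.06,0,0],[0,0,-0.057,0,-0.14,0,0],[0,0,-0.0855,0,-0.24,0,0],[0,0,-0.114,-0.01,-0.34,0,0],[0,0,-0.1425,-0.02,-0.44,0,0],[0,0,-0.171,-0.03,-0.54,0,0],[0,0,-0.1995,-0.03,-0.64,0,0],[0,0,-0.228,-0.03,-0.7,0,0]]])

```text
time: 11.25
tool_pos: [0.5316, -0.0127, 0.1945]
orientation: [-0.0, 0.975, 0.223, -0.002]
wrist_force: [0.4, 0.4, -1.1]
gripper_width: 0.088
```

Emit:
servo_tool(increments=[[[0,0,-0.0285,0,-0.02,0,0],[0,0,-0.057,0,-0.02,0,0],[0,0,-0.067,0,-0.02,0,0],[0,0,-0.067,0,-0.02,0,0]]])

```text
time: 11.75
tool_pos: [0.5319, -0.0179, 0.1947]
orientation: [-0.0, 1.0, 0.019, -0.001]
wrist_force: [-0.1, -0.4, -1.2]
gripper_width: 0.084
```

```bash
python3 - <<'E'
from h import *
s=arm.get_state();print(s['tool_pos'],s['orientation'],s['time'],s['wrist_force'],s['gripper_width'])
w=snapshot('wrist');b=snapshot('side');a=snapshot('scene')
for c in(w,b,a):
  for q in finder.pinpoint(c,'scrap_bin')[:1]: print(np.array(q['xy']),q['score'],atz(c,q['xy'],0))
cv2.imwrite('pics/m6.png',np.hstack([cv2.resize(b['color'][110:270,170:330,::-1],(384,384)),w['color'][:,48:464,::-1]]))
E
```

```text
[ 0.5319 -0.0179  0.1947] [-0.0002  0.9998  0.019  -0.0015] 11.75 [-0.1037 -0.4398 -1.2293] 0.08375638743006737
[249.6 159.9] 0.68 [ 0.5438 -0.0096  0.    ]
[250.1 209.9] 0.6 [ 0.5471 -0.0096  0.    ]
[253.7 232.1] 0.98 [0.5549 0.0024 0.    ]
```

View pics/m6.png

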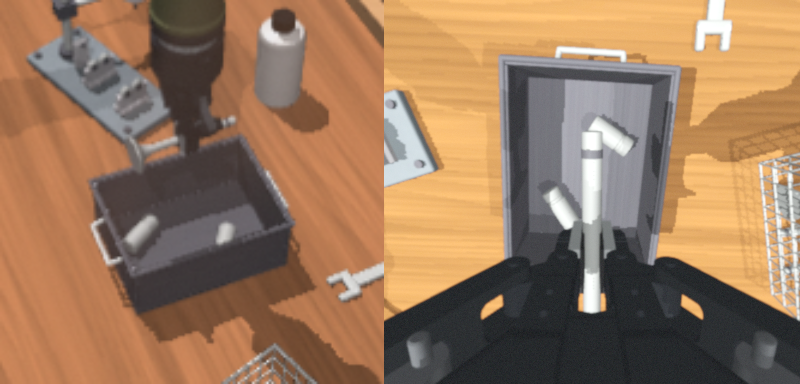

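The valve is over the bin, along its length and clear of the walls (rim spans columns 500 to 680). I'll lower it, release, and retreat up.

Emit:
servo_tool(increments=[[[0,0,0,0.015,0.01,-0.08,0],[0,0,0,0.015,0.01,-0.19,0],[0,0,0,0.015,0.01,-0.28,0],[0,0,0,0.015,0.01,-0.325,0],[0,0,0,0.015,0.01,-0.325,0],[0,0,0,0.015,0.01,-0.325,40],[0,0,0,0.015,0.01,-0.325,40],[0,0,0,0.015,0.01,-0.325,40]]])

```text
time: 13.05
tool_pos: [0.5397, -0.0139, 0.0676]
orientation: [0.0, 1.0, 0.019, 0.001]
wrist_force: [-1.2, 0.7, 0.6]
gripper_width: 0.47
```

Emit:
servo_tool(increments=[[[0,0,0,0,0,0,40],[0,0,0,0,0,0.05,40],[0,0,0,0,0,0.18,40],[0,0,0,0,0,0.32,40],[0,0,0,-0.05,-0.05,0.45,40],[0,0,0,-0.05,-0.05,0.45,40],[0,0,0,-0.05,-0.05,0.45,40],[0,0,0,-0.05,-0.05,0.45,40]]])

```text
time: 14.05
tool_pos: [0.5182, -0.0333, 0.2448]
orientation: [-0.0, 1.0, 0.019, -0.001]
wrist_force: [-0.5, -0.1, -0.4]
gripper_width: 0.465
```

```bash
python3 - <<'E'
from h import *
s=arm.get_state();print(s['tool_pos'],s['time'],s['wrist_force'],s['gripper_width'])
w=snapshot('wrist');b=snapshot('side');a=snapshot('scene')
for n in('scrap_bin','basket','can','wrench','dial','column'):
  for c in(w,b,a):
    for q in finder.pinpoint(c,n)[:1]: print(n,round(q['score'],2),atz(c,q['xy'],.103 if n in('dial','column') else 0)[:2])
cv2.imwrite('pics/m7.png',np.hstack([cv2.resize(b['color'][90:270,150:330,::-1],(384,384)),w['color'][:,48:464,::-1]]))
E
```

```text
[ 0.5182 -0.0333  0.2448] 14.05 [-0.5201 -0.089  -0.3743] 0.46476036112172453
scrap_bin 0.58 [ 0.5415 -0.0101]
scrap_bin 0.96 [0.557  0.0003]
scrap_bin 0.74 [ 0.5422 -0.0058]
basket 0.69 [ 0.4751 -0.3295]
basket 0.82 [ 0.4751 -0.3303]
basket 0.7 [ 0.5492 -0.0121]
can 0.79 [0.7667 0.2023]
can 0.9 [0.7594 0.1908]
wrench 0.63 [ 0.7714 -0.1445]
wrench 0.61 [ 0.7572 -0.1573]
dial 0.48 [0.6215 0.3628]
dial 0.69 [0.6129 0.3659]
column 0.76 [0.52   0.3735]
column 0.83 [0.5136 0.3651]
```

View pics/m7.png

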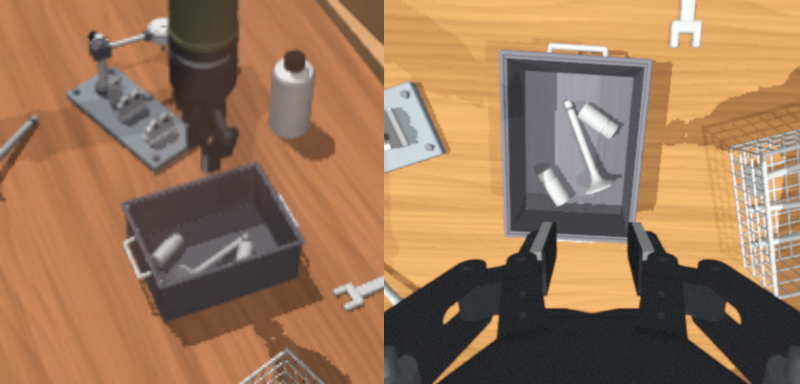

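The valve lies on the bin floor at (585,150), the rollers are empty, and the dial is still swung out. Handing in.

```bash
python3 -c "
from rig import arm; print(arm.hand_in())"
```

```text
the job is handed in; nothing more can be done
None
```

The failed valve is in the sheet-steel scrap bin, and the dial indicator is swung well clear. I handed the job in at about 14 s of the 51 s allowed. It gives no verdict, so what follows rests on my own checks.

- **Indicator:** I pushed its rod round with the shut fingers to about +1.27 rad, roughly a fifth of a turn towards the gauge's +x side. It was still there in the last pictures.
- **Valve:** I gripped the stem between the bearing plates, lifted it straight off and released it low inside the bin. The last pictures show it lying on the bin floor beside the two tappets, with the rollers empty and the gripper clear of everything.
- **Other things:** The basket, can, wrench and bin showed no movement beyond the scatter of the measurements, about 1 to 2 cm. The highest wrist force reported was about 7 N.

Two readings disagreed, and I went by the pictures in both cases. The network once reported the basket at the bin's position in the scene view; the other two views put it where it started. While gripping, the jaw opening read about 7 mm on a 9.5 mm stem, but the picture showed the valve firmly held.

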